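# Draw the guard's bolt with the pull hook

## Task

Unlock the clear-topped guard so that it can be taken off: pick up the hooked rod from its mat, reach it in through the open front, hook the cross pin of the draw bolt and pull the bolt fully home against its front stop, keeping a firm pull of about 14 N on it there for about a second, so that it seats. Never push or pull on the guard or the bolt with more than 18 N, and let only the rod go into the guard. Then unhook, leaving the bolt drawn, lay the rod flat on its mat again the right way up, and leave the other things on the table where they are.

Things in the scene. Friction and masses are not known exactly. Their poses are not given: they have to be found in the camera images.
- guard: Fixed guard, 180 (x) x 180 (y) x 105 mm high: white base plate 6 mm, aluminium side and back walls, clear plastic roof, its underside 100 mm above the table; front (-x side) fully open, 170 mm wide inside. Origin on the table under its centre; x points from the open front to the back wall. Inside are only the bolt and two guide straps 28 mm high.
- guard_mouth (a point): Middle of the lower edge of the guard's open front, on the base plate, 6 mm above the table.
- bolt: Dark steel draw bolt inside the guard, sliding along the guard's x axis: towards the back wall = locked, towards the open front = drawn. From its start it can be drawn 25 to 45 mm to its hard stop; how far differs each time and must be felt. About 5 N of friction, no spring: it stays where it is left. Origin on the table, 44 mm straight below the cross pin's middle.
- bolt_pin (a point): Middle of the bolt's cross pin: round dark steel bar 8 mm thick along the guard's y axis, 44 mm above the table, 46 mm free between two uprights. For 45 mm behind it (guard's +x) and under it nothing is higher than 28 mm above the table. At the start the pin is 70 to 110 mm behind the open front, at its stop 45 to 65 mm.
- rod: Hooked rod, about 0.18 kg: wooden handle 110 x 22 (wide) x 36 mm high, to be gripped across its middle; a steel shaft 8 mm thick, axis 26 mm above the handle's underside, runs ahead to 180 mm from the handle's middle and is bent straight down there; the hook's end is level with the handle's underside. Origin: middle of the handle's underside; x along the shaft to the hook, z up.
- rod_hook (a point): Point on the axis of the rod's down-turned hook, 14 mm below the shaft's axis and 12 mm above the level of the handle's underside; the hook is 8 mm thick.
- mat: Dark rubber mat, 340 (x) x 110 (y) x 3 mm, fixed on the table, on which the rod lies at the start along the mat's x axis, hook to +x. Origin under its centre, on the table.
- ring_gauge_1: Bystander: ring gauge, flat ring 38 mm across, 12 mm high.
- ring_gauge_2: Bystander: ring gauge, flat ring 30 mm across, 12 mm high.
- feeler_set: Bystander: closed feeler gauge set, 14 x 97 x 16 mm.
- brass_hammer: Bystander: small brass hammer lying flat, 52 x 171 x 22 mm.
- hex_key_1: Bystander: L-shaped hex key lying flat, 33 x 88 x 5 mm.

How it is judged:
By the outcome, as a careful person would: the job done as asked, in the order asked, and still so for the second after the job is handed in, with the robot touching nothing.
It also fails if it takes over 67 s, if anything falls off the work surface, if the arm or the gripper's body presses on something with over 40 N, if the wrist force passes 120 N, or if a joint passes its speed limit or range.

## Robot

A 7-joint arm with a two-finger parallel gripper is mounted at the origin on a cart in front of the work surface, level with it; the furniture and walls round the work are solid. World frame = base frame: x ahead of the robot, y to its left, z up, the work surface at z = 0. Lengths are in mm, angles in rad, forces in N, time in s.
With the tool pointing down it reaches from about 425 to 950 mm from the base axis. Payload 4.7 kg.
Tool frame: the origin (TCP) lies between the finger pads; the fingertips stand 19 mm ahead of it and the grasp point (between the pads) is the TCP (bot.finger_overhang is the distance from the TCP to the fingertips, in mm); z points along the fingers, y is the direction in which the jaws open and shut (so a half turn about z gives the same grasp; the last joint's range is limited). The gripper opens to 87 mm and grips with 3 to 60 N. Pads are 19 mm wide; open, the fingers measure 117 mm over their backs; the gripper's body (75 mm by 190 mm) begins 51 mm behind the grasp point.
Start: joints at [-1.273, 0.469, -0.049, 1.532, 0.024, 1.141, -0.082], TCP at [216.644, 639.306, 241.573] pointing down, gripper open.
Joint ranges: [-2.59, 2.59], [-0.33, 1.99], [-1.39, 1.29], [0.1, 2.45], [-1.04, 4.18], [0.21, 1.99], [-2.66, 2.66]. Speed limits (rad/s): [2.57, 2.57, 3.14, 3.14, 3.14, 3.14, 3.14].

## Interface

Orientations are given as a 3x3 rotation matrix whose columns are the frame's x, y, z axes.
In Python, from workcell import bot gives the robot as it stands. The module is installed in compiled form; this text tells all that it offers.
- The arm moves only by the shell command python3 -m creep 'ROWS'. ROWS is JSON, a list of rows, each an object with "dp": the shift along the world's x, y, z in cm, a list of three; "roll": the turn about the world's z in rad; "grip": the finger opening in cm, from 0 to 8.7. In form: [{"dp": [tx, ty, tz], "roll": roll, "grip": grip}, ...]. A call has exactly 8 rows; each row shifts and turns the commanded pose from where the row before left it; what a row does not reach is not made up. A row lasts 1/8 s, in which the tool goes at most 62.5 mm and 10.7 degrees, less where a joint would pass 70% of its speed; a pose out of reach is approached as far as the arm can. A call is refused whole if a number of a shift passes 6.25 or a number of a turn 0.188, either way. A call with a gripper value outside its range is refused whole. The fingers move at their own pace and stop on an object; the grip force is fixed at half the most. Time passes only in rows, so rows that do not move let the fingers close, or fill a call up. It gives the time, the measured TCP pose, the force and the opening at its end, in the units of the state.
- bot.sense(): the state, without advancing time (a new reading comes with each control period).
- bot.read_camera(name): name is "scene" or "top"; returns a dict with "color" (384x512x3 uint8, red, green, blue), "fx", "fy", "cx", "cy" (pixels), "dist_coeffs" ([k1, k2, p1, p2, k3] as OpenCV has them; the pictures are not rectified), "R" (3x3) and "t" (3): a world point X has camera coordinates R X + t. Camera axes: x right, y down, z forward; pixel columns grow to the right and rows downward; lengths in mm; the calibration is good to about 2 mm. A picture is of the moment at which its call begins. There is no depth.
- bot.hand_in(): hands the job in, once; it reports no verdict.
The state is a dict: "t": time; "joint_positions": joint angles; "joint_vel": joint speeds; "joint_torque": joint torques, N m; "eef_pos": TCP position; "tool_rot": TCP orientation; "contact_force": force on the tool from outside, world axes, zero at the start; "ft_torque": the same for the moment, N m; "gripper_width": finger opening in mm.
Only numpy, scipy, OpenCV 4.12 (cv2) and the standard library are available. Lean on these libraries where they do the work, as an engineer would, in place of code of your own. Each camera call takes 0.05 s, during which the arm holds its last target.

## Working session

There is one attempt and no reset: what is moved stays moved. The work goes in short steps, Python scripts to look and compute and a shell command to move; the robot and the scene stay as the last step left them, time stands still between calls to the robot, and variables do not carry over. Pictures are saved under pics/ and viewed, and the job is handed in when it is done.

```bash
mkdir -p pics; cat > h.py <<'E'
import numpy as np, cv2
from workcell import bot
def shot(n,f):
    c=bot.read_camera(n); cv2.imwrite('pics/'+f+'.png',cv2.cvtColor(c['color'],cv2.COLOR_RGB2BGR)); np.savez('pics/'+f+'.npz',**{k:np.array(v) for k,v in c.items()}); return c
def load(f): return dict(np.load('pics/'+f+'.npz'))
def KD(c): return np.array([[c['fx'],0,c['cx']],[0,c['fy'],c['cy']],[0,0,1]],float),np.array(c['dist_coeffs'],float)
def ray(c,uv):
    K,D=KD(c); p=cv2.undistortPoints(np.array([[uv]],float),K,D)[0,0]
    R=np.array(c['R']);t=np.array(c['t']).ravel()
    return -R.T@t, R.T@np.array([p[0],p[1],1])
def pl(c,uv,z):
    o,d=ray(c,uv); return o+d*(z-o[2])/d[2]
def proj(c,P):
    K,D=KD(c); R=np.array(c['R'],float);t=np.array(c['t'],float).ravel()
    return cv2.projectPoints(np.array(P,float).reshape(-1,1,3),cv2.Rodrigues(R)[0],t,K,D)[0].reshape(-1,2)
E
python3 - <<'E'
from h import *
for n in('scene','top'):
    c=shot(n,n+'0'); o,_=ray(c,(256,192)); print(n,o.round(0),c['fx'])
    im=cv2.imread(f'pics/{n}0.png'); cv2.imwrite(f'pics/{n}0b.png',cv2.resize(im,(800,600),interpolation=cv2.INTER_CUBIC))
s=bot.sense();print(s)
E
```

```text
scene [ 120. -697.  482.] 392.1972659882346
top [ 568.  -30. 1133.] 363.72236529457115
{'t': 0.1, 'joint_positions': array([-1.27291571,  0.46937887, -0.04862622,  1.53354469,  0.02410377,
        1.14098575, -0.08229465]), 'joint_vel': array([-0.00018667, -0.00028035,  0.00092694, -0.00350617,  0.00023067,
       -0.00137244, -0.00153513]), 'joint_torque': array([ 4.69077113e-04, -5.09167171e+01, -8.13691132e-02, -2.36828935e+01,
       -6.15090807e-02,  3.44853534e-02,  4.20805884e-05]), 'eef_pos': array([216.48358472, 638.82699494, 240.60484935]), 'tool_rot': array([[-9.47100952e-01,  3.20935394e-01, -5.10125489e-04],
       [ 3.20935796e-01,  9.47099509e-01, -1.65406908e-03],
       [-4.77097112e-05, -1.73028793e-03, -9.99998502e-01]]), 'contact_force': array([-0.85405307, -0.07373441,  0.37035988]), 'ft_torque': array([-0.00440309,  0.01681874,  0.03031002]), 'gripper_width': 86.81566699399568}
```

View pics/scene0b.png

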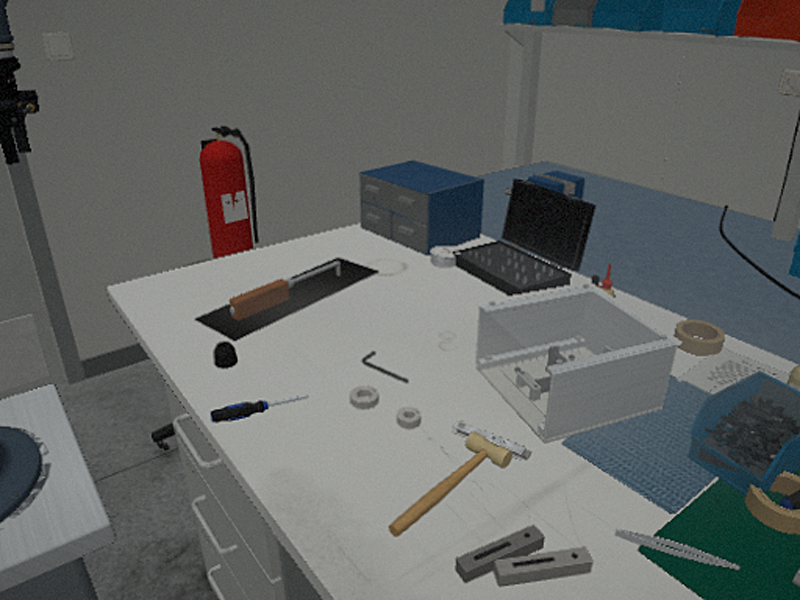

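View pics/top0b.png

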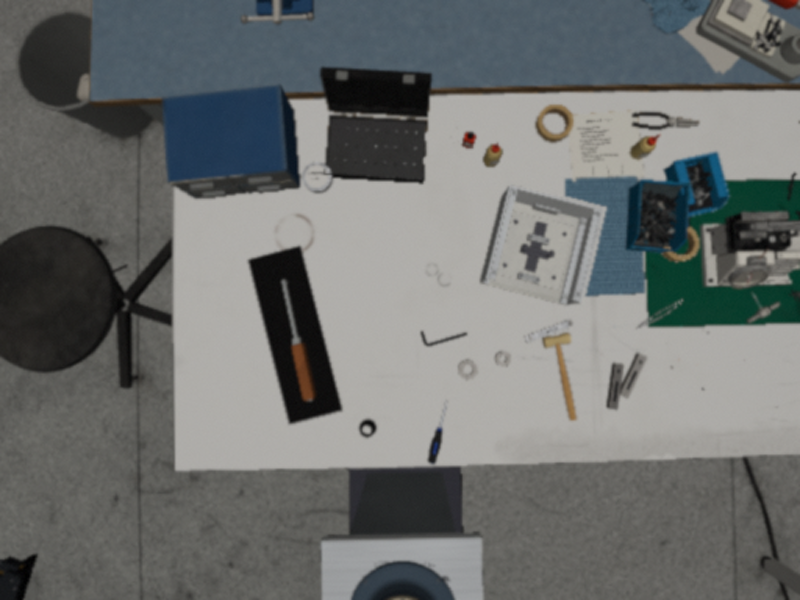

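```bash
python3 - <<'E'
from h import *
im=cv2.imread('pics/top0.png')
a=cv2.resize(im[110:210,290:400],None,fx=7,fy=6*7/6,interpolation=cv2.INTER_CUBIC)[:600]
cv2.imwrite('pics/topg.png',cv2.resize(im[115:200,300:400],(800,600) if 0 else (700,595),interpolation=cv2.INTER_CUBIC))
cv2.imwrite('pics/topr.png',cv2.resize(im[150:280,150:225],None,fx=4.6,fy=4.6,interpolation=cv2.INTER_CUBIC))
im=cv2.imread('pics/scene0.png')
cv2.imwrite('pics/sceneg.png',cv2.resize(im[175:285,295:440],None,fx=5.4,fy=5.4,interpolation=cv2.INTER_CUBIC))
E
```

```text
(no output)
```

View pics/topg.png

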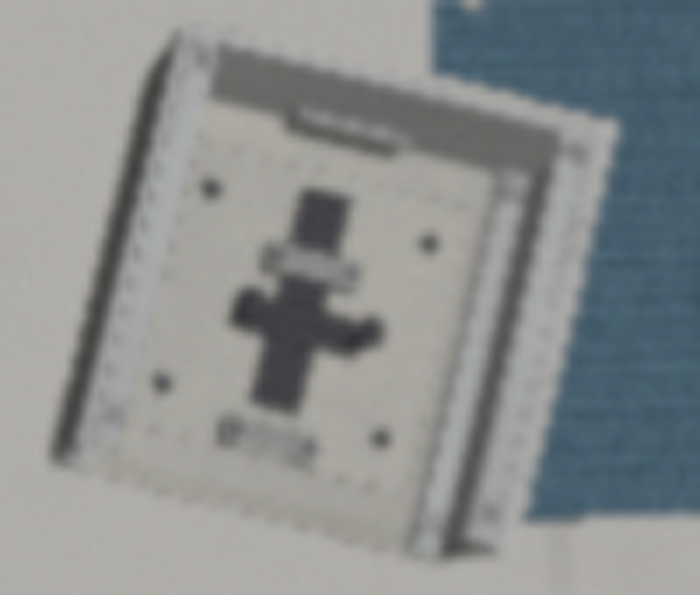

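View pics/topr.png

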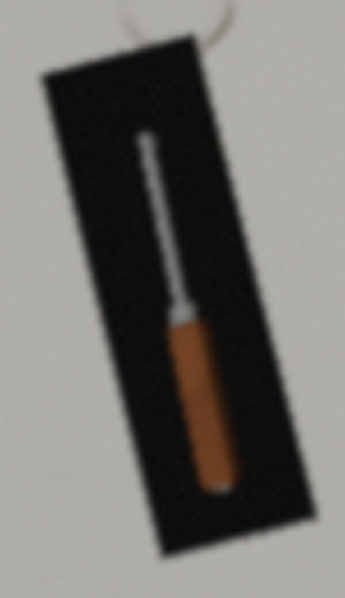

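View pics/sceneg.png

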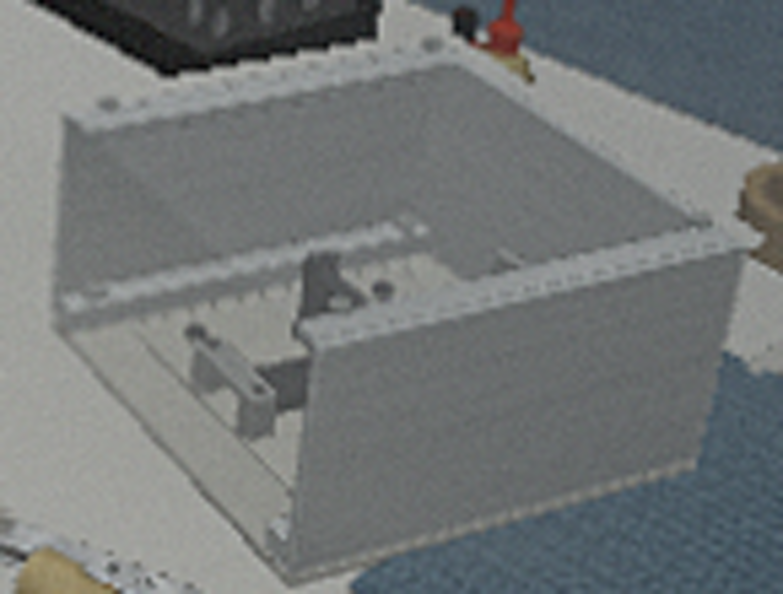

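```bash
python3 - <<'E'
from h import *
c=load('top0'); g=lambda x,y:(300+(x+.5)/7-.5,115+(y+.5)/7-.5); r=lambda x,y:(150+(x+.5)/4.6-.5,150+(y+.5)/4.6-.5)
H=[pl(c,g(*p),6) for p in [(210,188),(428,242),(162,382),(380,438)]]
H=np.array(H);print(H.round(1),H.mean(0))
for a,b in((2,0),(3,1)): d=H[a if 0 else b]-H[a];print('yaw',np.arctan2(d[1],d[0]))
d=H[0]-H[1];print('yaw',np.arctan2(-d[0],d[1]))
print('bolt strip ends', pl(c,g(325,192),22),pl(c,g(276,405),22))
print('pin',pl(c,g(309,323),44), 'L',pl(c,g(250,308),44),'R',pl(c,g(370,334),44))
for n,p,z in [('frontL outer',(60,460),0),('frontL top',(80,440),105),('rear L top',(188,38),105),('rear R top',(617,123),105),('front R top',(522,522),105)]: print(n,pl(c,g(*p),z).round(1))
m=cv2.imread('pics/top0.png').astype(int); hsv=cv2.cvtColor(m.astype(np.uint8),cv2.COLOR_BGR2HSV)
k=((hsv[...,0]<18)&(hsv[...,1]>110)&(hsv[...,2]>50)).astype(np.uint8); k[:,:150]=0;k[:,230:]=0;k[:200]=0
ys,xs=np.nonzero(k);print(len(xs));re=cv2.minAreaRect(np.stack([xs,ys],1).astype(np.float32));print(re)
for q in cv2.boxPoints(re): print(pl(c,q,39).round(1))
print('handle rear/front/hook',pl(c,r(222,490),39),pl(c,r(188,322),39),pl(c,r(147,138),30), 'collar',pl(c,r(182,305),30))
for q in [(43,77),(193,37),(315,518),(163,556)]: print('mat',pl(c,r(*q),3).round(1))
s=load('scene0'); q=lambda x,y:(295+(x+.5)/5.4-.5,175+(y+.5)/5.4-.5)
for n,p,z in [('FL bot',(58,325),6),('FR bot',(292,582),0),('RR bot',(694,465),0)]: print(n,pl(s,q(*p),z).round(1))
E
```

```text
[[ 772.1 -247.     6. ]
 [ 745.5 -343.8    6. ]
 [ 685.5 -222.4    6. ]
 [ 658.2 -318.7    6. ]] [ 715.32584174 -282.98582784    6.        ]
yaw -0.27676804595239857
yaw -0.28011520220939523
yaw -0.2682005364931101
bolt strip ends [ 766.26730947 -294.69250619   22.        ] [ 672.5099363  -269.39752019   22.        ]
pin [ 705.55133515 -280.25232296   44.        ] L [ 712.65644528 -255.01449058   44.        ] R [ 700.16304064 -306.4388245    44.        ]
frontL outer [ 652.3 -176.7    0. ]
frontL top [ 652.4 -171.4  105. ]
rear L top [ 816.5 -221.3  105. ]
rear R top [ 777.4 -396.4  105. ]
front R top [ 614.7 -349.9  105. ]
295
((193.45668029785156, 237.90072631835938), (36.1980094909668, 8.242270469665527), 77.73522186279297)
[535.5 200.6  39. ]
[540.2 176.2  39. ]
[433.9 154.8  39. ]
[429.2 179.1  39. ]
handle rear/front/hook [429.91583137 165.28200188  39.        ] [539.61835339 185.73279507  39.        ] [661.82812999 213.10525745  30.        ] collar [550.66734778 191.31296576  30.        ]
mat [707.8 290.1   3. ]
mat [732.4 186.7   3. ]
mat [405.4 109.4   3. ]
mat [382.  212.4   3. ]
FL bot [ 649.4 -178.2    6. ]
FR bot [ 608.  -340.6    0. ]
RR bot [ 780.8 -389.     0. ]
```

```bash
python3 -m creep '[{"dp":[2.4,-4.1,-1.0],"roll":0.066,"grip":8.7},{"dp":[2.4,-4.1,-1.0],"roll":0.066,"grip":8.7},{"dp":[2.4,-4.1,-1.0],"roll":0.066,"grip":8.7},{"dp":[2.4,-4.1,-1.0],"roll":0.066,"grip":8.7},{"dp":[2.4,-4.1,-1.0],"roll":0.066,"grip":8.7},{"dp":[2.4,-4.1,-1.0],"roll":0.066,"grip":8.7},{"dp":[2.4,-4.1,-1.0],"roll":0.066,"grip":8.7},{"dp":[2.4,-4.1,-1.0],"roll":0.066,"grip":8.7}]'; cat >> h.py <<'E'
def st():
    s=bot.sense(); R=np.array(s['tool_rot']); print('t',round(s['t'],2),'p',np.round(s['eef_pos'],1),'yawx',round(float(np.arctan2(R[1,0],R[0,0])),4),'F',np.round(s['contact_force'],1),'w',round(s['gripper_width'],1),'z',R[:,2].round(3)); return s
E
python3 -c "from h import *;s=st();print(s['joint_positions'])"
```

```text
t: 1.1
eef_pos: [409.1, 309.8, 161.1]
tool_rot: [[-0.979, -0.202, -0.0], [-0.202, 0.979, -0.0], [0.0, -0.0, -1.0]]
contact_force: [0.3, -0.1, -0.5]
gripper_width: 87.1
t 1.1 p [409.1 309.8 161.1] yawx -2.938 F [ 0.3 -0.1 -0.5] w 87.1 z [-0. -0. -1.]
[-0.68555431  0.30017964 -0.05393869  1.99751501  0.02128455  0.84469089
  1.02317304]
```

```bash
python3 -m creep '[{"dp":[1.5,-2.6,-0.5],"roll":0,"grip":8.7},{"dp":[1.5,-2.6,-0.5],"roll":0,"grip":8.7},{"dp":[1.5,-2.6,-0.5],"roll":0,"grip":8.7},{"dp":[1.5,-2.6,-0.5],"roll":0,"grip":8.7},{"dp":[1.5,-2.9,-0.5],"roll":0,"grip":8.7},{"dp":[0,0,-1.0],"roll":0,"grip":8.7},{"dp":[0,0,-1.0],"roll":0,"grip":8.7},{"dp":[0,0,-1.0],"roll":0,"grip":8.7}]'; python3 - <<'E'
from h import *
st()
for n in('scene','top'): shot(n,n+'1')
im=cv2.imread('pics/scene1.png');cv2.imwrite('pics/s1r.png',cv2.resize(im[100:280,80:300],None,fx=3.3,fy=3.3,interpolation=cv2.INTER_CUBIC))
E
```

```text
t: 2.1
eef_pos: [482.9, 179.4, 105.7]
tool_rot: [[-0.979, -0.202, -0.001], [-0.202, 0.979, 0.0], [0.001, 0.0, -1.0]]
contact_force: [-0.1, 0.8, -1.0]
gripper_width: 87.1
t 2.1 p [482.9 179.4 105.7] yawx -2.9384 F [-0.1  0.8 -1. ] w 87.1 z [-0.001  0.    -1.   ]
```

View pics/s1r.png

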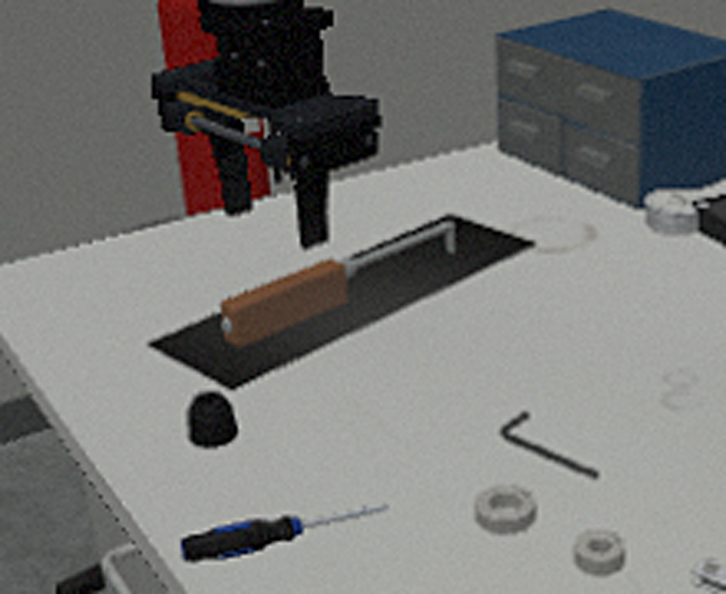

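The gripper is over the handle (handle about (285,300), hook (450,235) in the crop). Next I descend and close.

```bash
python3 -m creep '[{"dp":[0,0,-1.5],"roll":0,"grip":8.7},{"dp":[0,0,-1.5],"roll":0,"grip":8.7},{"dp":[0,0,-1.5],"roll":0,"grip":8.7},{"dp":[0,0,-1.0],"roll":0,"grip":8.7},{"dp":[0,0,-1.0],"roll":0,"grip":8.7},{"dp":[0,0,0],"roll":0,"grip":8.7},{"dp":[0,0,0],"roll":0,"grip":3.5},{"dp":[0,0,0],"roll":0,"grip":3.5}]'; python3 -c "from h import *;st()"
```

```text
t: 3.2
eef_pos: [484.0, 178.5, 42.0]
tool_rot: [[-0.98, -0.2, 0.001], [-0.2, 0.98, 0.001], [-0.001, 0.0, -1.0]]
contact_force: [0.1, 0.5, -0.3]
gripper_width: 74.3
t 3.2 p [484.  178.5  42. ] yawx -2.9404 F [ 0.1  0.5 -0.3] w 74.3 z [ 0.001  0.001 -1.   ]
```

```bash
python3 -m creep '[{"dp":[0,-0.1,-0.8],"roll":0,"grip":7},{"dp":[0,0,-0.8],"roll":0,"grip":7},{"dp":[0,0,0],"roll":0,"grip":4},{"dp":[0,0,0],"roll":0,"grip":3},{"dp":[0,0,0],"roll":0,"grip":1},{"dp":[0,0,0],"roll":0,"grip":1},{"dp":[0,0,0],"roll":0,"grip":1},{"dp":[0,0,0],"roll":0,"grip":1}]'; python3 -c "from h import *;st()"
```

```text
t: 4.2
eef_pos: [483.7, 177.6, 25.7]
tool_rot: [[-0.98, -0.2, 0.0], [-0.2, 0.98, 0.0], [-0.0, 0.0, -1.0]]
contact_force: [-0.2, 0.5, 0.7]
gripper_width: 21.6
t 4.2 p [483.7 177.6  25.7] yawx -2.9401 F [-0.2  0.5  0.7] w 21.6 z [ 0.  0. -1.]
```

```bash
python3 -m creep '[{"dp":[0,0,0.5],"roll":0,"grip":1},{"dp":[0,0,1],"roll":0,"grip":1},{"dp":[0,0,1.5],"roll":0,"grip":1},{"dp":[0,0,2],"roll":0,"grip":1},{"dp":[0,0,2],"roll":0,"grip":1},{"dp":[0,0,2],"roll":0,"grip":1},{"dp":[0,0,1],"roll":0,"grip":1},{"dp":[0,0,0],"roll":0,"grip":1}]'; python3 - <<'E'
from h import *
st()
for n in('scene','top'): shot(n,n+'2')
im=cv2.imread('pics/scene2.png');cv2.imwrite('pics/s2r.png',cv2.resize(im[100:280,80:300],None,fx=3.3,fy=3.3,interpolation=cv2.INTER_CUBIC))
E
```

```text
t: 5.2
eef_pos: [484.0, 177.5, 126.5]
tool_rot: [[-0.98, -0.2, 0.002], [-0.2, 0.98, 0.001], [-0.002, 0.001, -1.0]]
contact_force: [-0.1, -0.4, -1.6]
gripper_width: 21.7
t 5.2 p [484.  177.5 126.5] yawx -2.9404 F [-0.1 -0.4 -1.6] w 21.7 z [ 0.002  0.001 -1.   ]
```

View pics/s2r.png

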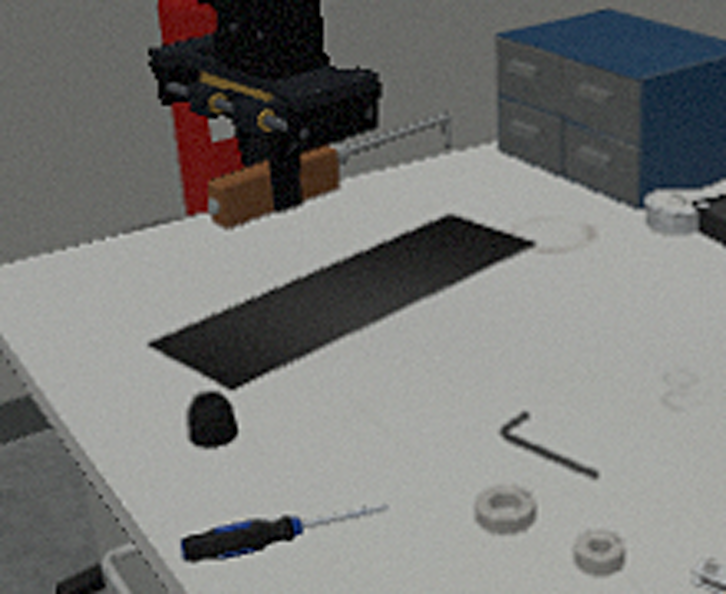

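```bash
python3 -m creep '[{"dp":[-0.7,-3.5,0],"roll":-0.06,"grip":1},{"dp":[-0.7,-4.5,0],"roll":-0.06,"grip":1},{"dp":[-0.7,-4.5,0],"roll":-0.06,"grip":1},{"dp":[-0.7,-4.5,0],"roll":-0.06,"grip":1},{"dp":[-0.7,-4.5,0],"roll":-0.06,"grip":1},{"dp":[-0.7,-4.5,0],"roll":-0.06,"grip":1},{"dp":[-0.7,-4.5,0],"roll":-0.06,"grip":1},{"dp":[-0.4,-3.0,0],"roll":-0.054,"grip":1}]'; python3 - <<'E'
from h import *
s=st(); print(s['joint_positions'].round(2))
c=load('scene2');T=np.array([484,177.5,126.5]);a=-2.9404+np.pi
for dz in(-22.7,-10.7,3.3): print(dz,(proj(c,T+[180*np.cos(a),180*np.sin(a),dz])-[80,100])*3.3)
E
```

```text
t: 6.3
eef_pos: [429.4, -159.7, 124.9]
tool_rot: [[-0.962, 0.273, -0.002], [0.273, 0.962, -0.0], [0.002, -0.001, -1.0]]
contact_force: [-0.1, 0.3, -2.0]
gripper_width: 21.9
t 6.3 p [ 429.4 -159.7  124.9] yawx 2.8647 F [-0.1  0.3 -2. ] w 21.9 z [-0.002 -0.    -1.   ]
[ 0.06  0.27  0.24  2.16 -0.1   0.72  1.66]
-22.7 [[443.63417883 145.17678432]]
-10.7 [[442.99415584 131.93126699]]
3.3 [[442.24228829 116.32514857]]
```

```bash
python3 -m creep '[{"dp":[0,-1.1,0],"roll":0,"grip":1},{"dp":[0.1,-1.1,0],"roll":0,"grip":1},{"dp":[0.1,-1.1,-0.8],"roll":0,"grip":1},{"dp":[0,-1.1,-1],"roll":0,"grip":1},{"dp":[0,0,-1],"roll":0,"grip":1},{"dp":[0,0,-0.8],"roll":0,"grip":1},{"dp":[0,0,-0.6],"roll":0,"grip":1},{"dp":[0,0,0],"roll":0,"grip":1}]'; python3 - <<'E'
from h import *
s=st(); print(s['joint_positions'].round(2))
for n in('scene','top'): shot(n,n+'3')
im=cv2.imread('pics/top3.png');cv2.imwrite('pics/t3.png',cv2.resize(im[115:260,280:400],None,fx=4,fy=4,interpolation=cv2.INTER_CUBIC))
im=cv2.imread('pics/scene3.png');cv2.imwrite('pics/s3.png',cv2.resize(im[140:290,240:440],None,fx=4,fy=4,interpolation=cv2.INTER_CUBIC))
E
```

```text
t: 7.3
eef_pos: [432.4, -201.3, 83.1]
tool_rot: [[-0.963, 0.269, -0.001], [0.269, 0.963, 0.001], [0.001, 0.0, -1.0]]
contact_force: [0.2, 0.0, -2.0]
gripper_width: 21.6
t 7.3 p [ 432.4 -201.3   83.1] yawx 2.8693 F [ 0.2  0.  -2. ] w 21.6 z [-0.001  0.001 -1.   ]
[ 0.15  0.37  0.24  2.15 -0.14  0.63  1.79]
```

View pics/t3.png

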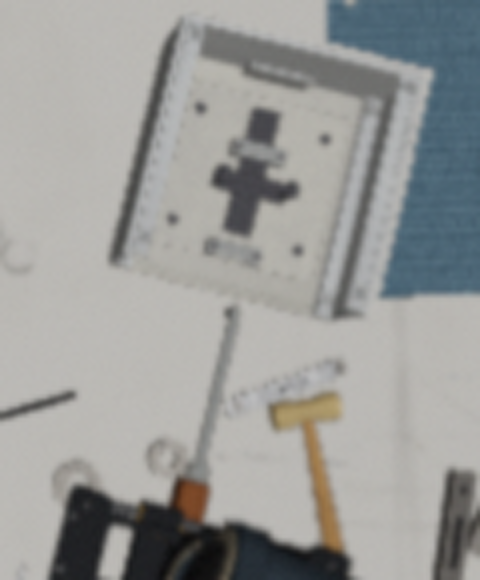

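View pics/s3.png

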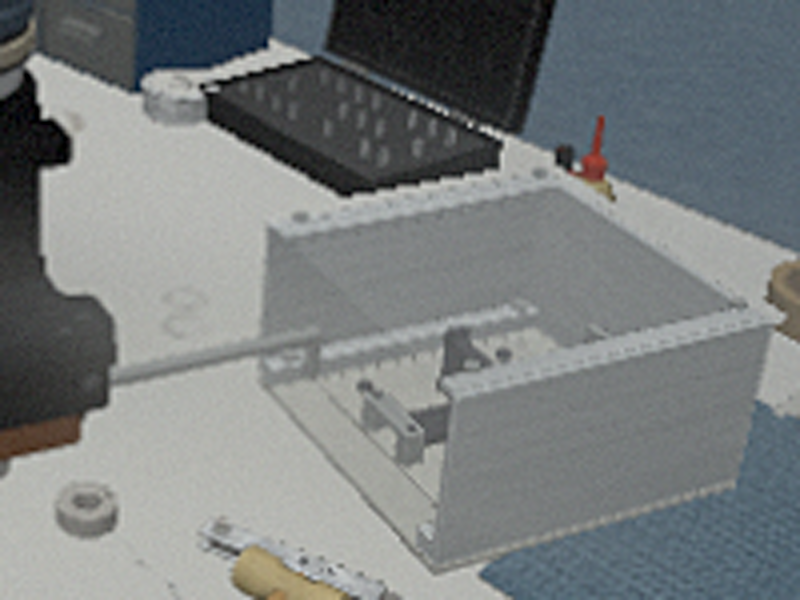

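```bash
python3 - <<'E'
from h import *
c=load('top3'); g=lambda x,y:(280+(x+.5)/4-.5,115+(y+.5)/4-.5)
h=pl(c,g(232,311),86);k=pl(c,g(199,470),86);print(h,k,np.arctan2(*(h-k)[[1,0]]))
T=np.array([432.4,-201.3]); print('from TCP',np.hypot(*(h[:2]-T)),np.arctan2(*(h[:2]-T)[::-1]))
P=pl(c,g(254,185),44);print('pin',P)
L=pl(c,g(221,178),44);R=pl(c,g(287,193),44);print(L,R)
gx=np.array([np.cos(-.273),np.sin(-.273)]);gy=np.array([-gx[1],gx[0]])
d=np.array([705.5,-280.3])-h[:2];print('fwd',d@gx,'lat',d@gy)
E
```

```text
[ 608.88405141 -249.49392936   86.        ] [ 495.43375843 -221.80056188   86.        ] -0.23941931559593327
from TCP 182.94609924188472 -0.2665785588754443
pin [ 705.10623459 -278.45077587   44.        ]
[ 711.00660297 -253.70989428   44.        ] [ 698.45195376 -303.17657324   44.        ]
fwd 101.34388929693907 lat -3.6154685972278253
```

```bash
python3 -m creep '[{"dp":[1.0,-0.3,0],"roll":0,"grip":1},{"dp":[1.8,-0.55,0],"roll":0,"grip":1},{"dp":[1.8,-0.55,0],"roll":0,"grip":1},{"dp":[1.8,-0.55,0],"roll":0,"grip":1},{"dp":[1.8,-0.55,0],"roll":0,"grip":1},{"dp":[1.6,-0.5,0],"roll":0,"grip":1},{"dp":[1.0,-0.3,0],"roll":0,"grip":1},{"dp":[0.4,-0.1,0],"roll":0,"grip":1}]'; python3 - <<'E'
from h import *
s=st()
for n in('scene','top'): shot(n,n+'4')
im=cv2.imread('pics/top4.png');cv2.imwrite('pics/t4.png',cv2.resize(im[115:260,280:400],None,fx=4,fy=4,interpolation=cv2.INTER_CUBIC))
im=cv2.imread('pics/scene4.png');cv2.imwrite('pics/s4.png',cv2.resize(im[140:290,240:440],None,fx=4,fy=4,interpolation=cv2.INTER_CUBIC))
E
```

```text
t: 8.4
eef_pos: [545.3, -235.8, 83.6]
tool_rot: [[-0.963, 0.269, 0.0], [0.269, 0.963, -0.0], [-0.0, 0.0, -1.0]]
contact_force: [0.2, 0.2, -2.1]
gripper_width: 21.9
t 8.4 p [ 545.3 -235.8   83.6] yawx 2.869 F [ 0.2  0.2 -2.1] w 21.9 z [ 0. -0. -1.]
```

View pics/t4.png

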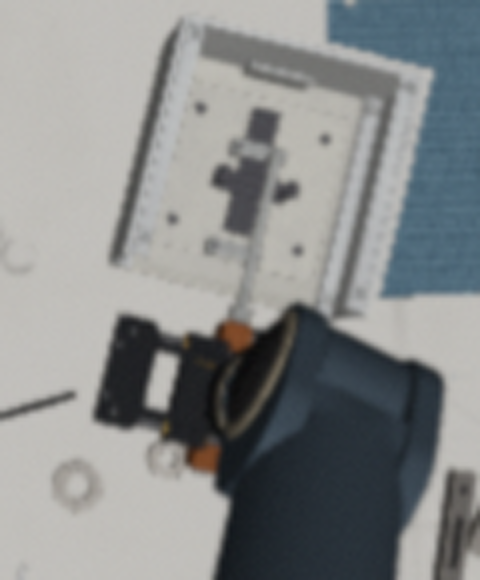

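View pics/s4.png

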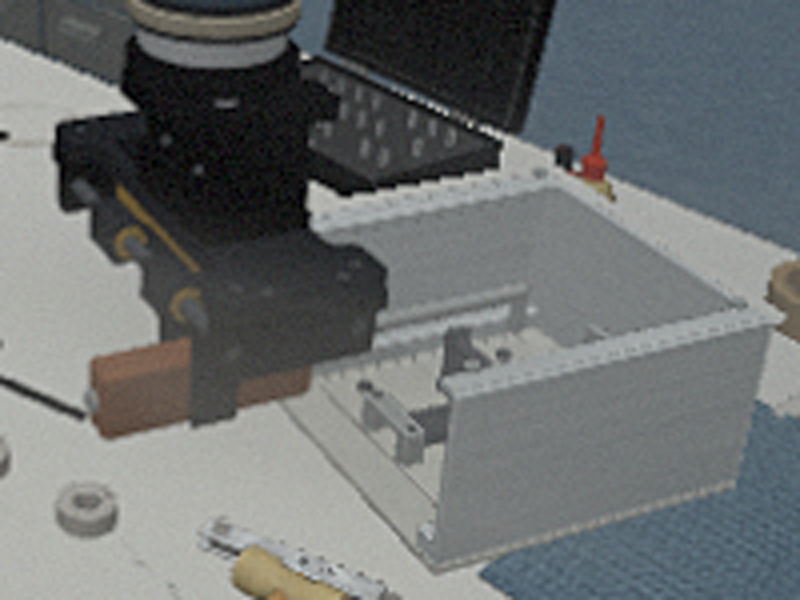

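```bash
python3 - <<'E'
from h import *
c=load('top4');s=load('scene4'); g=lambda x,y:(280+(x+.5)/4-.5,115+(y+.5)/4-.5); q=lambda x,y:(240+(x+.5)/4-.5,140+(y+.5)/4-.5)
gx=np.array([np.cos(-.273),np.sin(-.273)]);gy=np.array([-gx[1],gx[0]])
P=np.array([705.4,-279.8])
h=pl(c,g(275,153),86)
pred=np.array([545.3,-235.8])+180*gx
for n,x in(('top',h[:2]),('kin',pred)): d=x-P;print(n,x,d@gx,d@gy)
for z in(61,86): print(z,proj(s,[*pred,z])*4-np.array([240,140])*4)
o,d=ray(c,g(275,153)); o2,d2=ray(s,q(524,290))
A=np.stack([d,-d2],1);l=np.linalg.lstsq(A,o2-o,rcond=None)[0];print(o+d*l[0],o2+d2*l[1])
# far upright top in scene: height at lateral +23..31
for x,z in((P+gy*27,44),(P+gy*27,52),(P-gy*23,44)): print(proj(s,[*x,z])*4-np.array([240,140])*4)
E
```

```text
top [ 722.83076225 -285.07422163] 18.207281568955263 -0.379188991775043
kin [ 718.63394593 -284.33187806] 13.965736787900042 -0.7958891977638572
61 [[507.54909562 334.28941787]]
86 [[513.85630361 292.14492315]]
[ 722.71923356 -284.89004398   86.75562895] [ 723.52631587 -285.7561935    87.08586804]
[[450.4487034  341.38367286]]
[[452.14649989 328.46999638]]
[[506.32409025 389.68680545]]
```

```bash
python3 -m creep '[{"dp":[0,0,-0.3],"roll":0,"grip":1},{"dp":[0,0,-0.4],"roll":0,"grip":1},{"dp":[0,0,-0.4],"roll":0,"grip":1},{"dp":[0,0,-0.2],"roll":0,"grip":1},{"dp":[0,0,-0.1],"roll":0,"grip":1},{"dp":[0,0,-0.1],"roll":0,"grip":1},{"dp":[0,0,-0.1],"roll":0,"grip":1},{"dp":[0,0,0],"roll":0,"grip":1}]'; python3 -c "from h import *;st()"
```

```text
t: 9.5
eef_pos: [544.7, -235.7, 67.5]
tool_rot: [[-0.963, 0.269, -0.0], [0.269, 0.963, 0.0], [0.0, 0.0, -1.0]]
contact_force: [0.6, -0.7, -2.7]
gripper_width: 21.9
t 9.5 p [ 544.7 -235.7   67.5] yawx 2.8688 F [ 0.6 -0.7 -2.7] w 21.9 z [-0.  0. -1.]
```

No contact so far, with the hook's end at about 45 mm, below the pin's top. Lowering the rest.

```bash
python3 -m creep '[{"dp":[0,0,-0.2],"roll":0,"grip":1},{"dp":[0,0,-0.2],"roll":0,"grip":1},{"dp":[0,0,-0.2],"roll":0,"grip":1},{"dp":[0,0,-0.2],"roll":0,"grip":1},{"dp":[0,0,-0.2],"roll":0,"grip":1},{"dp":[0,0,-0.15],"roll":0,"grip":1},{"dp":[0,0,0],"roll":0,"grip":1},{"dp":[0,0,0],"roll":0,"grip":1}]'; python3 - <<'E'
from h import *
s=st()
for n in('scene','top'): shot(n,n+'5')
im=cv2.imread('pics/top5.png');cv2.imwrite('pics/t5.png',cv2.resize(im[115:215,300:400],None,fx=6,fy=6,interpolation=cv2.INTER_CUBIC))
im=cv2.imread('pics/scene5.png');cv2.imwrite('pics/s5.png',cv2.resize(im[190:270,320:420],None,fx=7,fy=7,interpolation=cv2.INTER_CUBIC))
E
```

```text
t: 10.5
eef_pos: [544.7, -235.7, 56.1]
tool_rot: [[-0.963, 0.269, 0.0], [0.269, 0.963, 0.0], [-0.0, 0.0, -1.0]]
contact_force: [-0.3, 0.1, -1.6]
gripper_width: 21.6
t 10.5 p [ 544.7 -235.7   56.1] yawx 2.8688 F [-0.3  0.1 -1.6] w 21.6 z [ 0.  0. -1.]
```

View pics/t5.png

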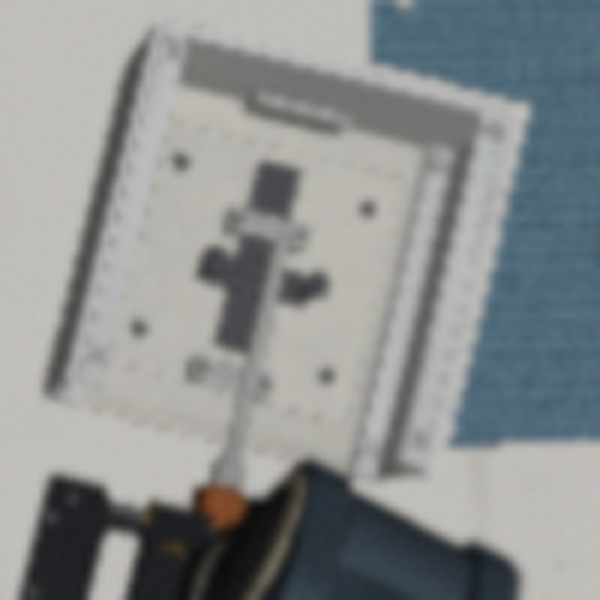

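View pics/s5.png

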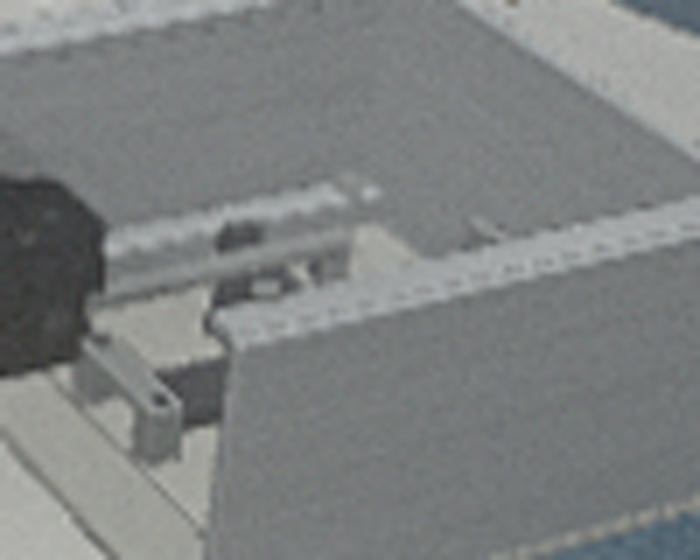

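```bash
python3 -m creep '[{"dp":[-0.19,0.054,0],"roll":0,"grip":1},{"dp":[-0.19,0.054,0],"roll":0,"grip":1},{"dp":[-0.19,0.054,0],"roll":0,"grip":1},{"dp":[-0.19,0.054,0],"roll":0,"grip":1},{"dp":[-0.19,0.054,0],"roll":0,"grip":1},{"dp":[-0.19,0.054,0],"roll":0,"grip":1},{"dp":[-0.19,0.054,0],"roll":0,"grip":1},{"dp":[-0.19,0.054,0],"roll":0,"grip":1}]'; cat >> h.py <<'E'
def gf():
    s=st(); gx=np.array([np.cos(-.273),np.sin(-.273)]);gy=np.array([-gx[1],gx[0]])
    p=s['eef_pos'][:2]-np.array([544.7,-235.7]); f=s['contact_force'][:2]
    print('travel',round(-p@gx,2),'lat',round(p@gy,2),'pull',round(f@gx,2),'latF',round(f@gy,2)); return s
E
python3 -c "from h import *;gf()"
```

```text
t: 11.6
eef_pos: [531.5, -231.8, 56.7]
tool_rot: [[-0.963, 0.269, 0.004], [0.269, 0.963, -0.002], [-0.005, -0.0, -1.0]]
contact_force: [5.4, -0.2, -3.7]
gripper_width: 21.7
t 11.6 p [ 531.5 -231.8   56.7] yawx 2.8691 F [ 5.4 -0.2 -3.7] w 21.7 z [ 0.004 -0.002 -1.   ]
travel 13.76 lat 0.16 pull 5.3 latF 1.26
```

```bash
python3 -m creep '[{"dp":[-0.14,0.04,0],"roll":0,"grip":1},{"dp":[-0.14,0.04,0],"roll":0,"grip":1},{"dp":[-0.14,0.04,0],"roll":0,"grip":1},{"dp":[-0.14,0.04,0],"roll":0,"grip":1},{"dp":[-0.14,0.04,0],"roll":0,"grip":1},{"dp":[-0.14,0.04,0],"roll":0,"grip":1},{"dp":[-0.14,0.04,0],"roll":0,"grip":1},{"dp":[-0.14,0.04,0],"roll":0,"grip":1}]'; python3 -c "from h import *;gf()"
```

```text
t: 12.6
eef_pos: [520.3, -228.6, 56.7]
tool_rot: [[-0.963, 0.269, 0.004], [0.269, 0.963, -0.001], [-0.005, -0.0, -1.0]]
contact_force: [5.3, -1.0, -3.9]
gripper_width: 22.0
t 12.6 p [ 520.3 -228.6   56.7] yawx 2.8692 F [ 5.3 -1.  -3.9] w 22.0 z [ 0.004 -0.001 -1.   ]
travel 25.42 lat 0.22 pull 5.39 latF 0.45
```

```bash
python3 -m creep '[{"dp":[-0.036,0.01,0],"roll":0,"grip":1},{"dp":[-0.036,0.01,0],"roll":0,"grip":1},{"dp":[-0.036,0.01,0],"roll":0,"grip":1},{"dp":[-0.036,0.01,0],"roll":0,"grip":1},{"dp":[-0.036,0.01,0],"roll":0,"grip":1},{"dp":[-0.036,0.01,0],"roll":0,"grip":1},{"dp":[-0.036,0.01,0],"roll":0,"grip":1},{"dp":[-0.036,0.01,0],"roll":0,"grip":1}]'; python3 -c "from h import *;gf()"
```

```text
t: 13.6
eef_pos: [517.2, -227.8, 56.6]
tool_rot: [[-0.963, 0.269, 0.004], [0.269, 0.963, -0.001], [-0.004, -0.0, -1.0]]
contact_force: [4.1, -0.7, -2.3]
gripper_width: 22.2
t 13.6 p [ 517.2 -227.8   56.6] yawx 2.8692 F [ 4.1 -0.7 -2.3] w 22.2 z [ 0.004 -0.001 -1.   ]
travel 28.6 lat 0.22 pull 4.12 latF 0.44
```

```bash
python3 -m creep '[{"dp":[-0.036,0.01,0],"roll":0,"grip":1},{"dp":[-0.036,0.01,0],"roll":0,"grip":1},{"dp":[-0.036,0.01,0],"roll":0,"grip":1},{"dp":[-0.036,0.01,0],"roll":0,"grip":1},{"dp":[-0.036,0.01,0],"roll":0,"grip":1},{"dp":[-0.036,0.01,0],"roll":0,"grip":1},{"dp":[-0.036,0.01,0],"roll":0,"grip":1},{"dp":[-0.036,0.01,0],"roll":0,"grip":1}]'; python3 -c "from h import *;gf()"
```

```text
t: 14.6
eef_pos: [514.3, -227.0, 56.6]
tool_rot: [[-0.963, 0.269, 0.004], [0.269, 0.963, -0.001], [-0.004, -0.0, -1.0]]
contact_force: [5.7, -2.2, -3.0]
gripper_width: 21.6
t 14.6 p [ 514.3 -227.    56.6] yawx 2.8693 F [ 5.7 -2.2 -3. ] w 21.6 z [ 0.004 -0.001 -1.   ]
travel 31.6 lat 0.21 pull 6.12 latF -0.57
```

```bash
python3 -m creep '[{"dp":[-0.036,0.01,0],"roll":0,"grip":1},{"dp":[-0.036,0.01,0],"roll":0,"grip":1},{"dp":[-0.036,0.01,0],"roll":0,"grip":1},{"dp":[-0.036,0.01,0],"roll":0,"grip":1},{"dp":[-0.036,0.01,0],"roll":0,"grip":1},{"dp":[-0.036,0.01,0],"roll":0,"grip":1},{"dp":[-0.036,0.01,0],"roll":0,"grip":1},{"dp":[-0.036,0.01,0],"roll":0,"grip":1}]'; python3 -c "from h import *;gf()"
```

```text
t: 15.6
eef_pos: [511.5, -226.2, 56.6]
tool_rot: [[-0.963, 0.269, 0.004], [0.269, 0.963, -0.001], [-0.004, -0.0, -1.0]]
contact_force: [5.3, -1.2, -3.9]
gripper_width: 21.5
t 15.6 p [ 511.5 -226.2   56.6] yawx 2.8692 F [ 5.3 -1.2 -3.9] w 21.5 z [ 0.004 -0.001 -1.   ]
travel 34.55 lat 0.21 pull 5.45 latF 0.31
```

```bash
python3 -m creep '[{"dp":[-0.036,0.01,0],"roll":0,"grip":1},{"dp":[-0.036,0.01,0],"roll":0,"grip":1},{"dp":[-0.036,0.01,0],"roll":0,"grip":1},{"dp":[-0.036,0.01,0],"roll":0,"grip":1},{"dp":[-0.036,0.01,0],"roll":0,"grip":1},{"dp":[-0.036,0.01,0],"roll":0,"grip":1},{"dp":[-0.036,0.01,0],"roll":0,"grip":1},{"dp":[-0.036,0.01,0],"roll":0,"grip":1}]'; python3 -c "from h import *;gf()"
```

```text
t: 16.6
eef_pos: [508.6, -225.4, 56.6]
tool_rot: [[-0.963, 0.269, 0.004], [0.269, 0.963, -0.001], [-0.004, -0.0, -1.0]]
contact_force: [5.1, -0.9, -3.0]
gripper_width: 21.8
t 16.6 p [ 508.6 -225.4   56.6] yawx 2.8692 F [ 5.1 -0.9 -3. ] w 21.8 z [ 0.004 -0.001 -1.   ]
travel 37.54 lat 0.21 pull 5.15 latF 0.48
```

```bash
python3 -m creep '[{"dp":[-0.036,0.01,0],"roll":0,"grip":1},{"dp":[-0.036,0.01,0],"roll":0,"grip":1},{"dp":[-0.036,0.01,0],"roll":0,"grip":1},{"dp":[-0.036,0.01,0],"roll":0,"grip":1},{"dp":[-0.036,0.01,0],"roll":0,"grip":1},{"dp":[-0.036,0.01,0],"roll":0,"grip":1},{"dp":[-0.036,0.01,0],"roll":0,"grip":1},{"dp":[-0.036,0.01,0],"roll":0,"grip":1}]'; python3 -c "from h import *;gf()"
```

```text
t: 17.6
eef_pos: [505.8, -224.5, 56.7]
tool_rot: [[-0.963, 0.269, 0.004], [0.269, 0.963, -0.001], [-0.004, -0.0, -1.0]]
contact_force: [5.1, -1.5, -3.7]
gripper_width: 21.5
t 17.6 p [ 505.8 -224.5   56.7] yawx 2.8693 F [ 5.1 -1.5 -3.7] w 21.5 z [ 0.004 -0.001 -1.   ]
travel 40.51 lat 0.24 pull 5.32 latF -0.05
```

```bash
python3 -m creep '[{"dp":[-0.036,0.01,0],"roll":0,"grip":1},{"dp":[-0.036,0.01,0],"roll":0,"grip":1},{"dp":[-0.036,0.01,0],"roll":0,"grip":1},{"dp":[-0.036,0.01,0],"roll":0,"grip":1},{"dp":[-0.036,0.01,0],"roll":0,"grip":1},{"dp":[-0.036,0.01,0],"roll":0,"grip":1},{"dp":[-0.036,0.01,0],"roll":0,"grip":1},{"dp":[-0.036,0.01,0],"roll":0,"grip":1}]'; python3 -c "from h import *;gf()"
```

```text
t: 18.6
eef_pos: [502.8, -223.8, 56.6]
tool_rot: [[-0.963, 0.269, 0.004], [0.269, 0.963, -0.001], [-0.004, -0.0, -1.0]]
contact_force: [4.1, -1.6, -2.4]
gripper_width: 21.6
t 18.6 p [ 502.8 -223.8   56.6] yawx 2.8693 F [ 4.1 -1.6 -2.4] w 21.6 z [ 0.004 -0.001 -1.   ]
travel 43.54 lat 0.21 pull 4.35 latF -0.45
```

```bash
python3 - <<'E'
from h import *
for n in('scene','top'): shot(n,n+'6')
im=cv2.imread('pics/top6.png');cv2.imwrite('pics/t6.png',cv2.resize(im[115:215,300:400],None,fx=6,fy=6,interpolation=cv2.INTER_CUBIC))
im=cv2.imread('pics/scene6.png');cv2.imwrite('pics/s6.png',cv2.resize(im[190:270,320:420],None,fx=7,fy=7,interpolation=cv2.INTER_CUBIC))
E
```

```text
(no output)
```

View pics/t6.png

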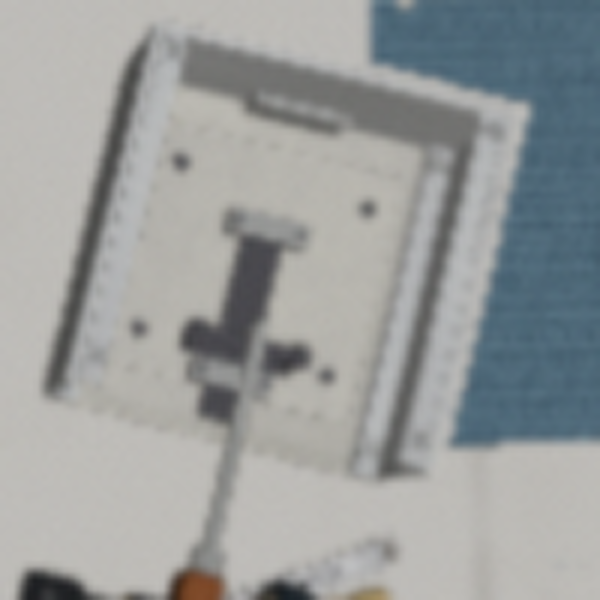

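View pics/s6.png

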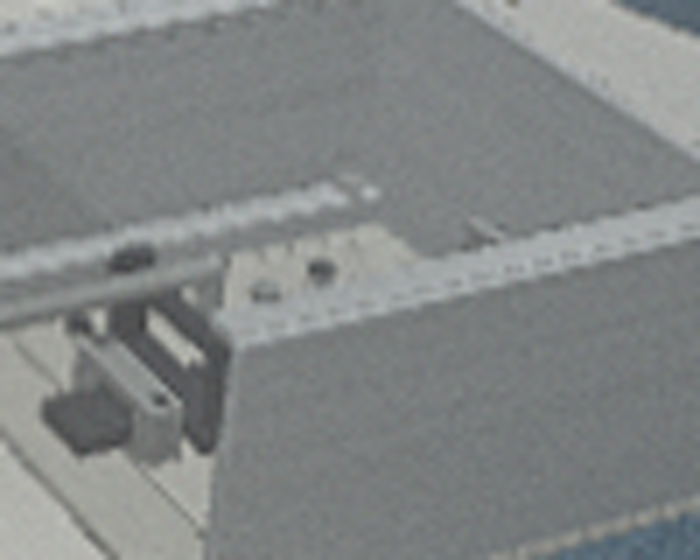

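The bolt is drawn about 36 mm, with its uprights at (198,335) and (295,358) almost against the front strap. The stop is close, so I use finer steps.

```bash
python3 -m creep '[{"dp":[-0.029,0.008,0],"roll":0,"grip":1},{"dp":[-0.029,0.008,0],"roll":0,"grip":1},{"dp":[-0.029,0.008,0],"roll":0,"grip":1},{"dp":[-0.029,0.008,0],"roll":0,"grip":1},{"dp":[-0.029,0.008,0],"roll":0,"grip":1},{"dp":[-0.029,0.008,0],"roll":0,"grip":1},{"dp":[-0.029,0.008,0],"roll":0,"grip":1},{"dp":[-0.029,0.008,0],"roll":0,"grip":1}]'; python3 -c "from h import *;gf()"
```

```text
t: 19.7
eef_pos: [501.5, -223.3, 56.9]
tool_rot: [[-0.963, 0.269, 0.006], [0.269, 0.963, -0.002], [-0.006, -0.0, -1.0]]
contact_force: [7.4, -0.9, -3.4]
gripper_width: 21.7
t 19.7 p [ 501.5 -223.3   56.9] yawx 2.8695 F [ 7.4 -0.9 -3.4] w 21.7 z [ 0.006 -0.002 -1.   ]
travel 44.97 lat 0.24 pull 7.32 latF 1.17
```

```bash
python3 -m creep '[{"dp":[-0.019,0.005,0],"roll":0,"grip":1},{"dp":[-0.019,0.005,0],"roll":0,"grip":1},{"dp":[-0.019,0.005,0],"roll":0,"grip":1},{"dp":[-0.019,0.005,0],"roll":0,"grip":1},{"dp":[-0.019,0.005,0],"roll":0,"grip":1},{"dp":[-0.019,0.005,0],"roll":0,"grip":1},{"dp":[0,0,0],"roll":0,"grip":1},{"dp":[0,0,0],"roll":0,"grip":1}]'; python3 -c "from h import *;gf()"
```

```text
t: 20.7
eef_pos: [501.4, -223.3, 57.3]
tool_rot: [[-0.963, 0.268, 0.008], [0.268, 0.963, -0.003], [-0.008, -0.001, -1.0]]
contact_force: [8.2, -1.9, -3.8]
gripper_width: 21.2
t 20.7 p [ 501.4 -223.3   57.3] yawx 2.8698 F [ 8.2 -1.9 -3.8] w 21.2 z [ 0.008 -0.003 -1.   ]
travel 45.06 lat 0.3 pull 8.42 latF 0.37
```

```bash
python3 -m creep '[{"dp":[-0.038,0.011,0],"roll":0,"grip":1},{"dp":[-0.038,0.011,0],"roll":0,"grip":1},{"dp":[-0.038,0.011,0],"roll":0,"grip":1},{"dp":[-0.038,0.011,0],"roll":0,"grip":1},{"dp":[0,0,0],"roll":0,"grip":1},{"dp":[0,0,0],"roll":0,"grip":1},{"dp":[0,0,0],"roll":0,"grip":1},{"dp":[0,0,0],"roll":0,"grip":1}]'; python3 -c "from h import *;gf()"
```

```text
t: 21.7
eef_pos: [501.2, -223.2, 57.7]
tool_rot: [[-0.963, 0.268, 0.011], [0.268, 0.963, -0.004], [-0.011, -0.001, -1.0]]
contact_force: [10.3, -1.1, -4.1]
gripper_width: 21.9
t 21.7 p [ 501.2 -223.2   57.7] yawx 2.87 F [10.3 -1.1 -4.1] w 21.9 z [ 0.011 -0.004 -1.   ]
travel 45.23 lat 0.33 pull 10.22 latF 1.75
```

```bash
python3 -m creep '[{"dp":[-0.048,0.014,-0.025],"roll":0,"grip":1},{"dp":[-0.048,0.014,-0.025],"roll":0,"grip":1},{"dp":[-0.048,0.014,-0.025],"roll":0,"grip":1},{"dp":[-0.048,0.014,-0.025],"roll":0,"grip":1},{"dp":[0,0,0],"roll":0,"grip":1},{"dp":[0,0,0],"roll":0,"grip":1},{"dp":[0,0,0],"roll":0,"grip":1},{"dp":[0,0,0],"roll":0,"grip":1}]'; python3 -c "from h import *;gf()"
```

```text
t: 22.7
eef_pos: [501.1, -223.2, 57.3]
tool_rot: [[-0.963, 0.268, 0.014], [0.268, 0.963, -0.005], [-0.015, -0.001, -1.0]]
contact_force: [12.5, -3.5, -3.8]
gripper_width: 21.5
t 22.7 p [ 501.1 -223.2   57.3] yawx 2.8702 F [12.5 -3.5 -3.8] w 21.5 z [ 0.014 -0.005 -1.   ]
travel 45.4 lat 0.28 pull 12.98 latF 0.02
```

```bash
python3 -m creep '[{"dp":[-0.058,0.016,0],"roll":0,"grip":1},{"dp":[0,0,0],"roll":0,"grip":1},{"dp":[0,0,0],"roll":0,"grip":1},{"dp":[0,0,0],"roll":0,"grip":1},{"dp":[0,0,0],"roll":0,"grip":1},{"dp":[0,0,0],"roll":0,"grip":1},{"dp":[0,0,0],"roll":0,"grip":1},{"dp":[0,0,0],"roll":0,"grip":1}]'; python3 -c "
from h import *;gf()
for i in range(6):
  bot.read_camera('top');gf()"
```

```text
t: 23.7
eef_pos: [501.0, -223.1, 57.5]
tool_rot: [[-0.963, 0.268, 0.015], [0.268, 0.963, -0.006], [-0.016, -0.001, -1.0]]
contact_force: [12.9, -2.9, -3.6]
gripper_width: 21.9
t 23.7 p [ 501.  -223.1   57.5] yawx 2.8702 F [12.9 -2.9 -3.6] w 21.9 z [ 0.015 -0.006 -1.   ]
travel 45.47 lat 0.31 pull 13.23 latF 0.69
t 23.75 p [ 501.  -223.2   57.5] yawx 2.8703 F [12.9 -2.3 -4.7] w 21.7 z [ 0.015 -0.006 -1.   ]
travel 45.44 lat 0.29 pull 13.08 latF 1.28
t 23.8 p [ 501.  -223.1   57.5] yawx 2.8703 F [13.4 -2.4 -3. ] w 22.1 z [ 0.015 -0.006 -1.   ]
travel 45.46 lat 0.32 pull 13.57 latF 1.34
t 23.85 p [ 501.  -223.1   57.5] yawx 2.8702 F [13.2 -2.7 -4.3] w 21.9 z [ 0.015 -0.006 -1.   ]
travel 45.46 lat 0.31 pull 13.44 latF 0.94
t 23.9 p [ 501.  -223.1   57.5] yawx 2.8702 F [12.8 -3.  -3.9] w 21.6 z [ 0.015 -0.006 -1.   ]
travel 45.45 lat 0.32 pull 13.09 latF 0.55
t 23.95 p [ 501.  -223.1   57.5] yawx 2.8702 F [12.4 -3.1 -3.9] w 22.1 z [ 0.015 -0.006 -1.   ]
travel 45.45 lat 0.31 pull 12.75 latF 0.33
t 24.0 p [ 501.  -223.2   57.5] yawx 2.8702 F [13.1 -2.8 -4.2] w 21.7 z [ 0.015 -0.006 -1.   ]
travel 45.46 lat 0.29 pull 13.41 latF 0.82
```

```bash
python3 -m creep '[{"dp":[-0.067,0.019,0],"roll":0,"grip":1},{"dp":[0,0,0],"roll":0,"grip":1},{"dp":[0,0,0],"roll":0,"grip":1},{"dp":[0,0,0],"roll":0,"grip":1},{"dp":[0,0,0],"roll":0,"grip":1},{"dp":[0,0,0],"roll":0,"grip":1},{"dp":[0,0,0],"roll":0,"grip":1},{"dp":[0,0,0],"roll":0,"grip":1}]'; python3 -c "
from h import *;gf()
for i in range(3):
  bot.read_camera('top');gf()"
```

```text
t: 25.0
eef_pos: [500.9, -223.1, 57.7]
tool_rot: [[-0.963, 0.268, 0.017], [0.268, 0.963, -0.006], [-0.018, -0.001, -1.0]]
contact_force: [13.4, -2.2, -4.0]
gripper_width: 22.0
t 25.0 p [ 500.9 -223.1   57.7] yawx 2.8703 F [13.4 -2.2 -4. ] w 22.0 z [ 0.017 -0.006 -1.   ]
travel 45.52 lat 0.3 pull 13.45 latF 1.52
t 25.05 p [ 500.9 -223.2   57.7] yawx 2.8703 F [14.1 -3.5 -4.5] w 21.7 z [ 0.017 -0.006 -1.   ]
travel 45.52 lat 0.28 pull 14.54 latF 0.44
t 25.1 p [ 501.  -223.1   57.7] yawx 2.8703 F [14.3 -3.4 -3.4] w 21.9 z [ 0.017 -0.006 -1.   ]
travel 45.5 lat 0.31 pull 14.7 latF 0.62
t 25.15 p [ 500.9 -223.1   57.7] yawx 2.8703 F [13.6 -2.7 -3.4] w 21.9 z [ 0.017 -0.006 -1.   ]
travel 45.54 lat 0.3 pull 13.8 latF 1.1
```

```bash
python3 -m creep '[{"dp":[0,0,0],"roll":0,"grip":1},{"dp":[0,0,0],"roll":0,"grip":1},{"dp":[0,0,0],"roll":0,"grip":1},{"dp":[0,0,0],"roll":0,"grip":1},{"dp":[0,0,0],"roll":0,"grip":1},{"dp":[0,0,0],"roll":0,"grip":1},{"dp":[0,0,0],"roll":0,"grip":1},{"dp":[0,0,0],"roll":0,"grip":1}]'; python3 -c "
from h import *;gf()
shot('top','top7');gf()
shot('scene','scene7')"
```

```text
t: 26.15
eef_pos: [500.9, -223.1, 57.7]
tool_rot: [[-0.963, 0.268, 0.017], [0.268, 0.963, -0.006], [-0.018, -0.001, -1.0]]
contact_force: [14.8, -3.4, -3.9]
gripper_width: 21.8
t 26.15 p [ 500.9 -223.1   57.7] yawx 2.8703 F [14.8 -3.4 -3.9] w 21.8 z [ 0.017 -0.006 -1.   ]
travel 45.55 lat 0.3 pull 15.22 latF 0.68
t 26.2 p [ 500.9 -223.1   57.7] yawx 2.8703 F [14.1 -3.4 -4.3] w 21.8 z [ 0.017 -0.006 -1.   ]
travel 45.54 lat 0.28 pull 14.48 latF 0.49
```

Pull held at about 14.3 N for over 2 s. Now easing off and backing the hook away from the pin.

```bash
python3 -m creep '[{"dp":[0.15,-0.042,0],"roll":0,"grip":1},{"dp":[0.15,-0.042,0],"roll":0,"grip":1},{"dp":[0.19,-0.054,0],"roll":0,"grip":1},{"dp":[0.19,-0.054,0],"roll":0,"grip":1},{"dp":[0.19,-0.054,0],"roll":0,"grip":1},{"dp":[0.19,-0.054,0],"roll":0,"grip":1},{"dp":[0.19,-0.054,0],"roll":0,"grip":1},{"dp":[0,0,0],"roll":0,"grip":1}]'; python3 -c "
from h import *;gf()
shot('top','top8');shot('scene','scene8')
im=cv2.imread('pics/top8.png');cv2.imwrite('pics/t8.png',cv2.resize(im[115:215,300:400],None,fx=6,fy=6,interpolation=cv2.INTER_CUBIC))
"
```

```text
t: 27.25
eef_pos: [504.2, -224.4, 54.4]
tool_rot: [[-0.963, 0.27, -0.003], [0.27, 0.963, 0.001], [0.003, 0.0, -1.0]]
contact_force: [-0.9, -0.5, -2.7]
gripper_width: 21.8
t 27.25 p [ 504.2 -224.4   54.4] yawx 2.8685 F [-0.9 -0.5 -2.7] w 21.8 z [-0.003  0.001 -1.   ]
travel 42.07 lat -0.02 pull -0.71 latF -0.68
```

View pics/t8.png

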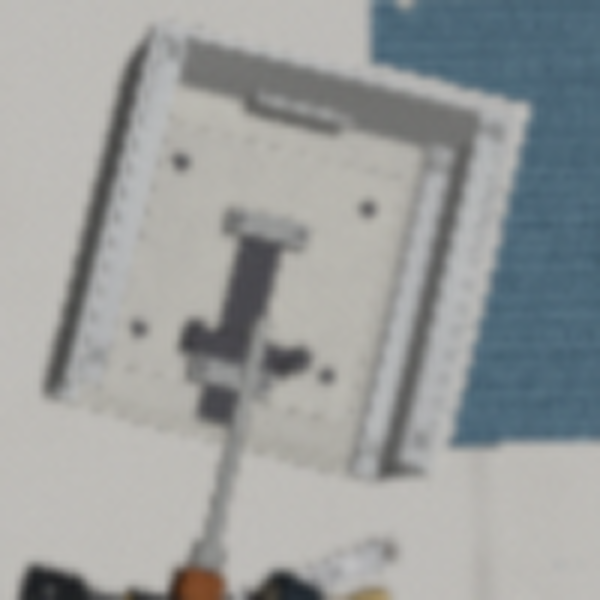

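```bash
python3 -m creep '[{"dp":[0.2,-0.05,0],"roll":0,"grip":1},{"dp":[0.2,-0.05,0.1],"roll":0,"grip":1},{"dp":[0,0,0.4],"roll":0,"grip":1},{"dp":[0,0,0.6],"roll":0,"grip":1},{"dp":[0,0,0.6],"roll":0,"grip":1},{"dp":[0,0,0.6],"roll":0,"grip":1},{"dp":[0,0,0.5],"roll":0,"grip":1},{"dp":[0,0,0],"roll":0,"grip":1}]'; python3 -c "
from h import *;gf()"
```

```text
t: 28.35
eef_pos: [509.6, -225.7, 83.6]
tool_rot: [[-0.963, 0.269, 0.001], [0.269, 0.963, -0.0], [-0.001, 0.0, -1.0]]
contact_force: [0.0, -0.3, -1.5]
gripper_width: 21.5
t 28.35 p [ 509.6 -225.7   83.6] yawx 2.8689 F [ 0.  -0.3 -1.5] w 21.5 z [ 0.001 -0.    -1.   ]
travel 36.48 lat 0.17 pull 0.11 latF -0.33
```

```bash
python3 -m creep '[{"dp":[-0.5,0.14,0],"roll":0,"grip":1},{"dp":[-1.2,0.34,0],"roll":0,"grip":1},{"dp":[-1.3,0.36,0],"roll":0,"grip":1},{"dp":[-1.3,0.36,0],"roll":0,"grip":1},{"dp":[-1.3,0.36,0],"roll":0,"grip":1},{"dp":[-1.3,0.36,0],"roll":0,"grip":1},{"dp":[-0.8,0.22,0],"roll":0,"grip":1},{"dp":[0,0,0],"roll":0,"grip":1}]'; python3 -c "
from h import *;gf()
shot('top','top9');shot('scene','scene9')
im=cv2.imread('pics/top9.png');cv2.imwrite('pics/t9.png',cv2.resize(im[115:215,300:400],None,fx=6,fy=6,interpolation=cv2.INTER_CUBIC))
"
```

```text
t: 29.35
eef_pos: [431.8, -204.1, 83.2]
tool_rot: [[-0.963, 0.27, 0.0], [0.27, 0.963, 0.0], [0.0, 0.0, -1.0]]
contact_force: [0.7, -0.4, -1.9]
gripper_width: 21.5
t 29.35 p [ 431.8 -204.1   83.2] yawx 2.8687 F [ 0.7 -0.4 -1.9] w 21.5 z [ 0.  0. -1.]
travel 117.21 lat -0.01 pull 0.73 latF -0.19
```

View pics/t9.png

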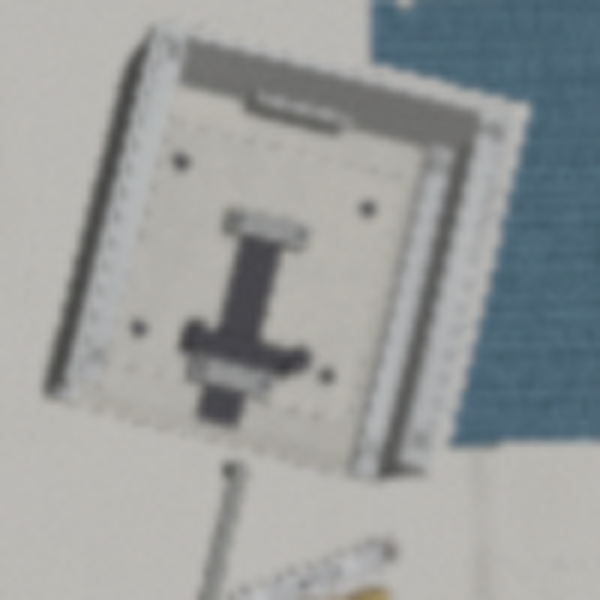

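```bash
python3 -m creep '[{"dp":[0,0,1.5],"roll":0,"grip":1},{"dp":[0,1,2],"roll":0,"grip":1},{"dp":[0.4,3,1],"roll":0.04,"grip":1},{"dp":[0.6,4.2,0],"roll":0.06,"grip":1},{"dp":[0.8,4.6,0],"roll":0.06,"grip":1},{"dp":[0.8,4.6,0],"roll":0.06,"grip":1},{"dp":[0.8,4.6,0],"roll":0.06,"grip":1},{"dp":[0.8,4.6,0],"roll":0.06,"grip":1}]'; python3 -c "
from h import *;gf()"
```

```text
t: 30.45
eef_pos: [475.3, 63.3, 129.3]
tool_rot: [[-0.998, -0.069, 0.002], [-0.069, 0.998, 0.0], [-0.002, 0.0, -1.0]]
contact_force: [-0.3, -1.0, -2.3]
gripper_width: 21.7
t 30.45 p [475.3  63.3 129.3] yawx -3.0726 F [-0.3 -1.  -2.3] w 21.7 z [ 0.002  0.    -1.   ]
travel 147.47 lat 269.26 pull -0.02 latF -1.01
```

```bash
python3 -m creep '[{"dp":[0.2,3,0],"roll":0.044,"grip":1},{"dp":[0.2,3,0],"roll":0.044,"grip":1},{"dp":[0.2,3,0],"roll":0.044,"grip":1},{"dp":[0.3,2.4,0],"roll":0,"grip":1},{"dp":[0,0,-1.5],"roll":0,"grip":1},{"dp":[0,0,-1.5],"roll":0,"grip":1},{"dp":[0,0,-1.5],"roll":0,"grip":1},{"dp":[0,0,-1.0],"roll":0,"grip":1}]'; python3 -c "
from h import *;gf()"
```

```text
t: 31.45
eef_pos: [482.8, 174.6, 71.6]
tool_rot: [[-0.981, -0.197, -0.002], [-0.197, 0.981, -0.001], [0.002, -0.001, -1.0]]
contact_force: [-0.1, -0.5, -1.8]
gripper_width: 21.7
t 31.45 p [482.8 174.6  71.6] yawx -2.9438 F [-0.1 -0.5 -1.8] w 21.7 z [-0.002 -0.001 -1.   ]
travel 170.23 lat 378.41 pull 0.05 latF -0.52
```

```bash
python3 -m creep '[{"dp":[0,0,-1],"roll":0,"grip":1},{"dp":[0,0,-1],"roll":0,"grip":1},{"dp":[0,0,-0.8],"roll":0,"grip":1},{"dp":[0,0,-0.6],"roll":0,"grip":1},{"dp":[0,0,-0.4],"roll":0,"grip":1},{"dp":[0,0,-0.2],"roll":0,"grip":1},{"dp":[0,0,0],"roll":0,"grip":1},{"dp":[0,0,0],"roll":0,"grip":1}]'; python3 -c "
from h import *;gf();shot('scene','scene10');shot('top','top10')
im=cv2.imread('pics/scene10.png');cv2.imwrite('pics/s10.png',cv2.resize(im[100:280,80:300],None,fx=3.3,fy=3.3,interpolation=cv2.INTER_CUBIC))"
```

```text
t: 32.45
eef_pos: [483.5, 175.9, 33.3]
tool_rot: [[-0.98, -0.198, 0.0], [-0.198, 0.98, 0.0], [-0.0, 0.0, -1.0]]
contact_force: [-0.3, -0.1, -1.9]
gripper_width: 22.0
t 32.45 p [483.5 175.9  33.3] yawx -2.9424 F [-0.3 -0.1 -1.9] w 22.0 z [ 0.  0. -1.]
travel 169.92 lat 379.84 pull -0.25 latF -0.19
```

View pics/s10.png

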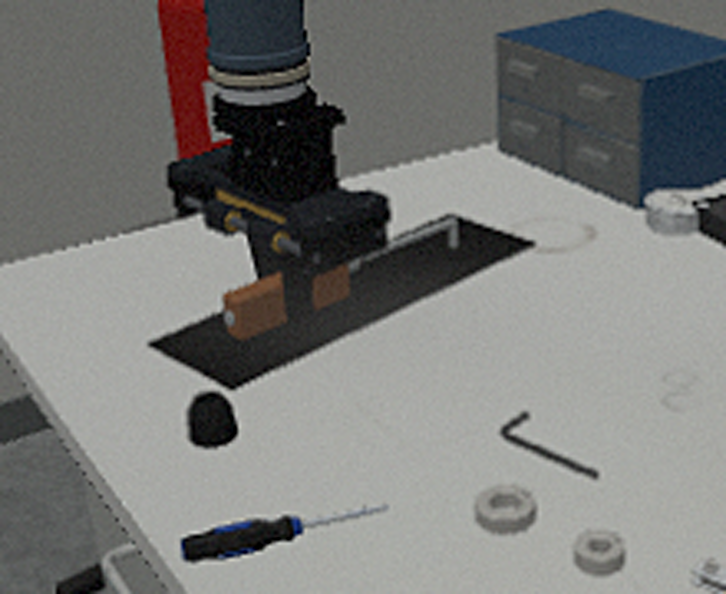

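The rod hovers about 8 mm above its mat, level and right way up. Lowering the last bit.

```bash
python3 -m creep '[{"dp":[0,0,-0.2],"roll":0,"grip":1},{"dp":[0,0,-0.2],"roll":0,"grip":1},{"dp":[0,0,-0.15],"roll":0,"grip":1},{"dp":[0,0,-0.1],"roll":0,"grip":1},{"dp":[0,0,-0.05],"roll":0,"grip":1},{"dp":[0,0,-0.05],"roll":0,"grip":1},{"dp":[0,0,0],"roll":0,"grip":1},{"dp":[0,0,0],"roll":0,"grip":1}]'; python3 -c "
from h import *;gf()"
```

```text
t: 33.55
eef_pos: [483.3, 175.8, 25.8]
tool_rot: [[-0.98, -0.198, -0.0], [-0.198, 0.98, 0.0], [0.0, 0.0, -1.0]]
contact_force: [-2.4, -0.8, 3.7]
gripper_width: 22.0
t 33.55 p [483.3 175.8  25.8] yawx -2.9423 F [-2.4 -0.8  3.7] w 22.0 z [-0.  0. -1.]
travel 170.12 lat 379.72 pull -2.1 latF -1.41
```

```bash
python3 -m creep '[{"dp":[0,0,0],"roll":0,"grip":3},{"dp":[0,0,0],"roll":0,"grip":5},{"dp":[0,0,0],"roll":0,"grip":7},{"dp":[0,0,0],"roll":0,"grip":8},{"dp":[0,0,0],"roll":0,"grip":8},{"dp":[0,0,0.5],"roll":0,"grip":8},{"dp":[0,0,1],"roll":0,"grip":8},{"dp":[0,0,1.5],"roll":0,"grip":8}]'; python3 -c "
from h import *;gf()"
python3 -m creep '[{"dp":[0,0,2],"roll":0,"grip":8},{"dp":[0,0,2],"roll":0,"grip":8},{"dp":[0,0,2],"roll":0,"grip":8},{"dp":[-0.5,2,1],"roll":0,"grip":8},{"dp":[-1,4,1],"roll":0,"grip":8},{"dp":[-1,4.5,1],"roll":0,"grip":8},{"dp":[-1,4.5,0],"roll":0,"grip":8},{"dp":[-1,4,0],"roll":0,"grip":8}]'
python3 -m creep '[{"dp":[-1,4,0],"roll":0,"grip":8},{"dp":[-1,3,0],"roll":0,"grip":8},{"dp":[-1,2,0],"roll":0,"grip":8},{"dp":[0,0,0],"roll":0,"grip":8},{"dp":[0,0,0],"roll":0,"grip":8},{"dp":[0,0,0],"roll":0,"grip":8},{"dp":[0,0,0],"roll":0,"grip":8},{"dp":[0,0,0],"roll":0,"grip":8}]'
python3 - <<'E'
from h import *
st()
for n in('scene','top'): shot(n,n+'11')
for n in('scene','top'): cv2.imwrite(f'pics/{n}11b.png',cv2.resize(cv2.imread(f'pics/{n}11.png'),(800,600),interpolation=cv2.INTER_CUBIC))
E
```

```text
t: 34.55
eef_pos: [483.2, 175.8, 56.4]
tool_rot: [[-0.98, -0.198, -0.0], [-0.198, 0.98, -0.0], [0.0, 0.0, -1.0]]
contact_force: [-0.2, 0.2, 0.4]
gripper_width: 79.4
t 34.55 p [483.2 175.8  56.4] yawx -2.9424 F [-0.2  0.2  0.4] w 79.4 z [-0. -0. -1.]
travel 170.13 lat 379.64 pull -0.22 latF 0.1
t: 35.55
eef_pos: [438.0, 367.6, 147.2]
tool_rot: [[-0.98, -0.198, 0.001], [-0.198, 0.98, 0.002], [-0.002, 0.001, -1.0]]
contact_force: [1.3, 0.3, -0.4]
gripper_width: 79.9
t: 36.55
eef_pos: [408.6, 455.3, 145.6]
tool_rot: [[-0.98, -0.197, -0.0], [-0.197, 0.98, -0.0], [0.0, -0.0, -1.0]]
contact_force: [-0.6, 0.3, -0.5]
gripper_width: 79.9
t 36.55 p [408.6 455.3 145.6] yawx -2.9432 F [-0.6  0.3 -0.5] w 79.9 z [-0. -0. -1.]
```

View pics/scene11b.png

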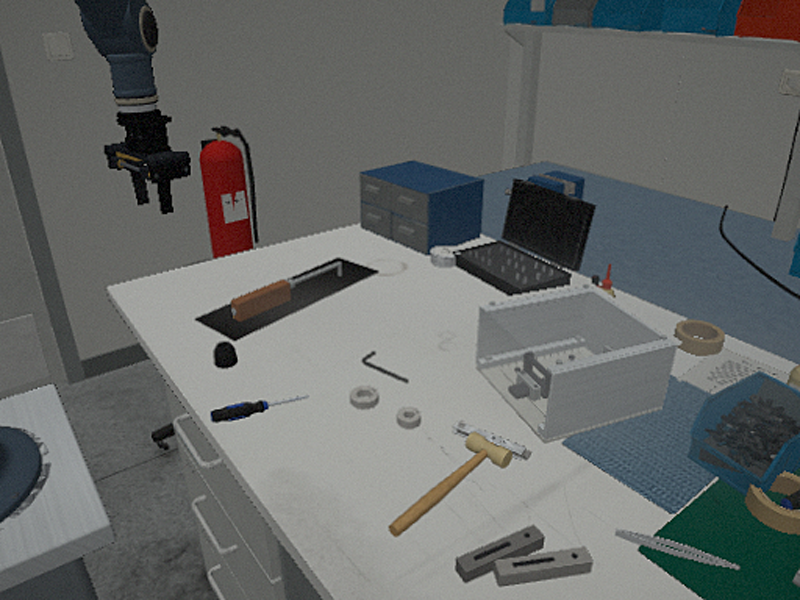

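View pics/top11b.png

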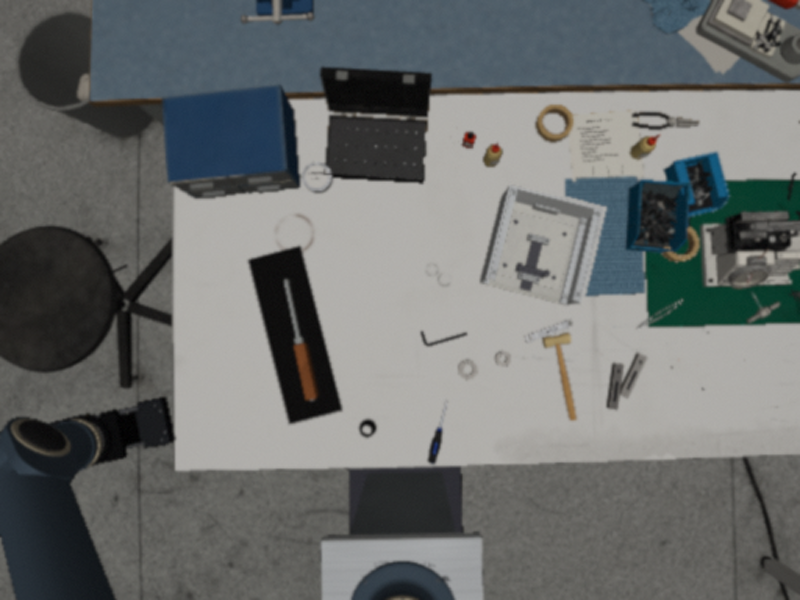

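The rod lies flat on its mat (hook at (340,265) in the scene view). The bolt is still drawn against the front strap, and the bystanders are where they were.

```bash
python3 -c "
from h import *
a=cv2.imread('pics/top0.png').astype(int);b=cv2.imread('pics/top11.png').astype(int)
d=np.abs(cv2.GaussianBlur(a.astype(np.uint8),(5,5),0).astype(int)-cv2.GaussianBlur(b.astype(np.uint8),(5,5),0)).max(2)>25
n,l,s,c=cv2.connectedComponentsWithStats(d.astype(np.uint8));print([x.tolist() for x in s[1:] if x[4]>6])
print(bot.hand_in())"
```

```text
[[341, 141, 10, 11, 85], [332, 155, 8, 9, 52], [344, 159, 12, 8, 67], [329, 168, 23, 11, 132], [180, 179, 16, 77, 205], [183, 179, 20, 77, 202], [332, 178, 9, 9, 61], [0, 254, 113, 130, 7869], [0, 356, 22, 28, 467]]
the job is handed in; nothing more can be done
None
```

I drew the bolt about 39 mm to its front stop and held it there with a pull of about 14 N (readings 13.5–15.2 N) for about two seconds. I then unhooked without moving it back, withdrew the rod, laid it flat and right way up on its mat, and handed the job in at about 37 s.

**Last checks:** The pictures show the bolt still against the front strap and the rod on the mat with the gripper clear. Comparing the overhead pictures from start and end, only the bolt, the rod (moved 1–2 mm) and the arm changed; the bystanders did not move.

**Forces:** Outside the pull, readings at the guard stayed near zero. The highest pull I read was 15.2 N, but the force was read only at the end of each move and in a few extra samples, each good to about 1 N.

**Disagreements:**
- **Hook position:** the camera put the hook about 4 mm further forward than the arm's own position did. I treated that as the thickness of the hook's end plus calibration error, and hooking worked.
- **Pin at its stop:** I worked it out at about 41 mm behind the open front, slightly under the stated 45–65 mm. I trusted the felt stop and the picture instead.

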